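# Tighten the mould press to the click

## Robot

A 7-joint arm with a two-finger parallel gripper is mounted at the origin on a cart in front of the work surface, level with it; the furniture and walls round the work are solid. World frame = base frame: x ahead of the robot, y to its left, z up, the work surface at z = 0. Lengths are in m, angles in rad, forces in N, time in s.
With the tool pointing down it reaches from about 0.4 to 0.75 m from the base axis. Payload 19.5 kg.
Tool frame: the origin (TCP) lies at the very end of the fingers, on their centre line; the grasp point (between the pads) lies 19 mm behind it (env.grasp_offset is the distance from the TCP to the grasp point, in m); z points along the fingers, y is the line along which they close (so a half turn about z gives the same grasp; the last joint's range is limited). The gripper opens to 85 mm and grips with 20 to 120 N. Pads are 22 mm wide; open, the fingers measure 114 mm over their backs; the gripper's body (76 mm by 85 mm) begins 54 mm behind the grasp point. The pads swing forward as they close: fully open they stand 13 mm farther back than shut.
Start: joints at [-1.285, 0.707, -0.028, 1.485, 0.022, 0.951, -0.075], TCP at [0.185, 0.544, 0.231] pointing down, gripper open.
Joint ranges: [-2.71, 2.71], [-0.32, 2.16], [-1.57, 1.52], [0, 2.45], [-1.46, 4.6], [0, 2.02], [-2.83, 2.83]. Speed limits (rad/s): [1.89, 1.89, 2.57, 2.57, 3.01, 3.01, 3.01].

## Interface

Orientations are given as a unit quaternion [x, y, z, w].
In Python, from cell import env gives the robot as it stands. The module is installed in compiled form; this text tells all that it offers.
- The arm moves only by the shell command python3 -m jog 'ROWS' [FORCE]. ROWS is JSON, one flat list of numbers, 7 for each row, row after row: the turn, a rotation vector about the tool's x, y, z in rad, then the shift along the tool's x, y, z in cm, then the opening, from -1 (shut) to 1 (fully open), so that 0 is half open. A call has exactly 5 rows; each row is the pose to reach, as a shift and turn from the pose commanded when the call began, along the tool's axes at that moment; what a row does not reach only later rows make up. A row lasts 1/10 s, in which the tool goes at most 50 mm and 8.59 degrees, less where a joint would pass 70% of its speed; a pose out of reach is approached as far as the arm can. A call with a gripper value outside its range is refused whole. The fingers move at their own pace and stop on an object; FORCE is the grip in N (left out, the last holds). Time passes only in rows, so rows that repeat a pose let the fingers close, or fill a call up. It gives the time, the measured TCP pose, the force, the opening and the grip force at its end, in the units of the state.
- env.get_state(): the state, without advancing time (a new reading comes with each control period).
- env.snapshot(name): name is "scene" or "top" or "wrist"; returns the picture (480x640x3 uint8, red, green, blue); there is no depth.
- env.camera_model(name): a dict with "fx", "fy", "cx", "cy" (pixels), "k1" (the pictures are not rectified: a ray, as slopes to the right and down, at radius r is drawn at 1 + k1 r^2 times it, then the intrinsics apply), "world_from_camera" (4x4, takes a point from camera to world coordinates). Camera axes: x right, y down, z forward; pixel columns grow to the right and rows downward; lengths in m; the calibration is good to about 2 mm. A picture is of the moment at which its call begins: read the wrist's pose just before it. camera_model takes no time and is no camera call; for the wrist camera it gives the pose at the moment of the call.
- env.close_job(): hands the job in; it is judged then, once.
The state is a dict: "clock": time; "joint_positions": joint angles; "joint_velocities": joint speeds; "joint_efforts": joint torques, N m; "tcp_pos": TCP position; "tcp_rot": TCP orientation; "ft_force": force on the tool from outside, world axes, zero at the start; "moment": the same for the moment, N m; "grip_width": finger opening in m; "grip_force": force on a finger pad.
Only numpy, scipy, OpenCV 4.12 (cv2) and the standard library are available. Lean on these libraries where they do the work, as an engineer would, in place of code of your own. Each camera call takes 0.05 s, during which the arm holds its last target. There are 200 camera calls.

## Task

Two small screw presses stand on the desk. One has the long click torque wrench with the round ribbed grip seated on its screw: swing that wrench clockwise (seen from above) until it breaks over with a click, stop at once and let go, so that the screw is left at its set torque and not overtightened. Leave the flat spanner on the other press where it is.

Things in the scene. Friction and masses are not known exactly. Their poses are not given: they have to be found in the camera images.
- wrench_grip (a point): Middle of the click wrench's round ribbed black grip (26 mm thick, 100 long), level, 90 mm above the desk, air below. x points along the wrench to its free end (64 mm on), z up; the fixed vertical screw axis is 195 mm back along -x while straight. Pinch it from above or push its side. The press (130 x 100, 78 mm high) is fixed to the desk under the screw; the wrench stays on the screw.
- screw (a joint): Turn of the screw and the wrench head on it, rad, growing clockwise from above (tightening). Starts at 0 to 0.2 and stays where it is left. Needs about 5 N at the grip at first, steadily more as it tightens, 10 to 14 N when the wrench breaks over, at a turn near 0.6. Past 0.72 it is overtightened.
- click (a joint): Break-over: bend of the handle against the head, rad, about a pin 25 mm from the screw axis, growing clockwise. 0 is straight (spring held). At 10 to 14 N on the grip it gives way and the grip runs on some 20 mm, the force falling to about half or less, to a stop near 0.12; pushing on then overtightens the screw. Springs back straight when let go.
- spanner_end (a point): Free end of the short flat steel spanner (141 mm long, 13 mm wide, 6 mm thick) on the screw of the other, identical press, 80 mm above the desk. The spanner's x axis points from its screw, 128 mm away, to this end. Not to be moved.

How it is judged:
On the way:
1. the click wrench breaks over (value of joint click above 0.04 rad), for 0.02 s.
At the end, for the whole second after the job is handed in: The wrench has broken over (bent by more than 0.04 rad) once on the way; the screw stands between 0.48 and 0.72 rad, tight and not overtightened; the wrench is let go and has sprung back straight (bent less than 0.02 rad); the flat spanner's end is within 15 mm of where it was (value of joint screw between 0.48 and 0.72 rad and value of joint click below 0.02 rad); the robot touches nothing.
It fails at once if the screw is overtightened: turned past 0.72 rad because the wrench was driven on after its click (value of joint screw above 0.72 rad).
It fails at once if the flat spanner on the other press is moved by more than 15 mm (distance of spanner_end from where it was at the start of the episode above 0.015 m).
It also fails if it takes over 51 s, if anything falls off the work surface, if the arm or the gripper's body presses on something with over 40 N, if the wrist force passes 120 N, or if a joint passes its speed limit or range.

## Working session

There is one attempt and no reset: what is moved stays moved. The work goes in short steps, Python scripts to look and compute and a shell command to move; the robot and the scene stay as the last step left them, time stands still between calls to the robot, and variables do not carry over. Pictures are saved under pics/ and viewed, at most 10 in all, crops included, and the job is handed in when it is done.

```bash
mkdir -p pics; python3 - <<'E'
from cell import env
import cv2,numpy as np
for n in ("scene","top"):
    im=env.snapshot(n); cv2.imwrite(f"pics/{n}0.png",im[:,:,::-1])
    m=env.camera_model(n); print(n,{k:(np.round(v,3).tolist()) for k,v in m.items()})
s=env.get_state(); print(s["clock"],s["tcp_pos"],s["tcp_rot"],s["ft_force"],s["grip_width"])
E
```

```text
scene {'fx': 584.882, 'fy': 584.882, 'cx': 312.376, 'cy': 233.011, 'k1': 0.018, 'world_from_camera': [[0.741, -0.335, 0.583, -0.216], [-0.672, -0.385, 0.633, -0.823], [0.012, -0.86, -0.51, 0.82], [0.0, 0.0, 0.0, 1.0]]}
top {'fx': 541.916, 'fy': 541.916, 'cx': 319.696, 'cy': 242.606, 'k1': -0.109, 'world_from_camera': [[-0.008, -0.989, 0.146, 0.416], [-0.999, 0.013, 0.033, -0.014], [-0.034, -0.145, -0.989, 1.221], [0.0, 0.0, 0.0, 1.0]]}
0.1 [0.18504583 0.54418336 0.23089374] [ 1.63160833e-01  9.86599377e-01 -4.57397650e-04 -5.80932457e-05] [1.11067566 0.25511038 0.75839658] 0.0854722616284971
```

View pics/top0.png

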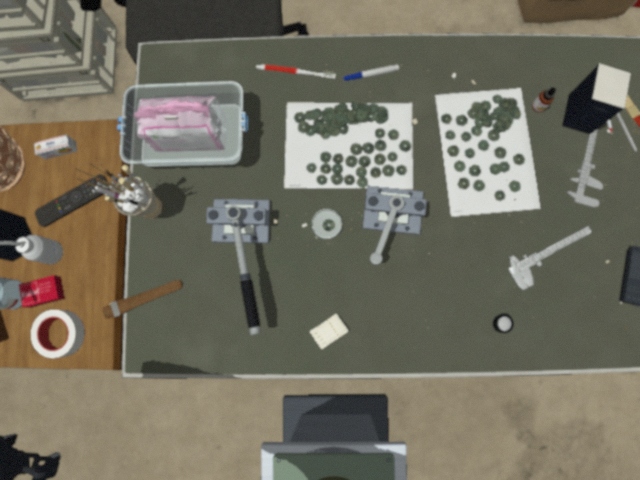

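View pics/scene0.png

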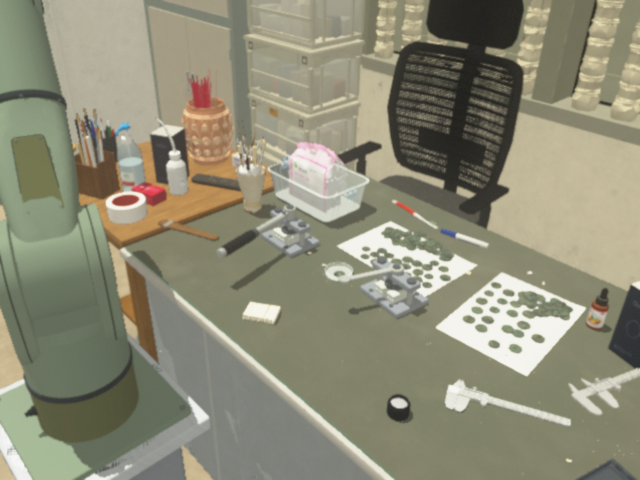

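The top view shows the click wrench on the left press: screw at about (234,212), black grip from (243,275) to (256,333), with clockwise moving the grip to image left (+y). The flat spanner is on the right press, from (397,202) to (376,259). The scene view agrees, with the grip at (220,250)–(258,232).

```bash
cat > h.py <<'E'
from cell import env
import cv2,numpy as np
def ray(n,uv,z):
    m=env.camera_model(n);T=np.array(m["world_from_camera"])
    K=np.array([[m["fx"],0,m["cx"]],[0,m["fy"],m["cy"]],[0,0,1]])
    p=cv2.undistortPoints(np.array(uv,float).reshape(-1,1,2),K,np.array([m["k1"],0,0,0.]))[:,0]
    d=np.c_[p,np.ones(len(p))]@T[:3,:3].T; o=T[:3,3]
    return o+d*((z-o[2])/d[:,2])[:,None]
def grip(n,roi):
    im=cv2.imread(f"pics/{n}0.png"); x0,y0,x1,y1=roi
    m=(im.max(2)<45).astype(np.uint8); k=np.zeros_like(m);k[y0:y1,x0:x1]=m[y0:y1,x0:x1]
    _,l,s,c=cv2.connectedComponentsWithStats(k); i=1+s[1:,4].argmax()
    ys,xs=np.where(l==i); return s[i],np.c_[xs,ys]
E
python3 - <<'E'
from h import *
for n,roi in (("top",(232,262,272,345)),("scene",(205,220,275,262))):
    s,p=grip(n,roi); w=ray(n,p,0.09)[:,:2]; c=w.mean(0); d=np.linalg.svd(w-c)[2][0] if len(w)<3000 else 0
    d=d*np.sign(-d[0]); t=(w-c)@d; q=(w-c)@np.array([-d[1],d[0]])
    print(n,s,"mid",c+d*(t.max()+t.min())/2,"dir",d,"len",np.ptp(t),"wid",np.ptp(q),"screw",c+d*((t.max()+t.min())/2-.195))
print("screwpx",ray("top",[(234,212)],.09),"spanner",ray("top",[(397,202),(376,259)],.08))
E
```

```text
top [241 280  18  46 483] mid [0.45718003 0.17140019] dir [-0.98274004 -0.18499193] len 0.09486009806282383 wid 0.022627279625940556 screw [0.64881434 0.20747362]Traceback (most recent call last):
  File "<stdin>", line 3, in <module>
  File "h.py", line 12, in grip
    _,l,s,c=cv2.connectedComponentsWithStats(k); i=1+s[1:,4].argmax()
                                                     ~~~~~~~~~~~~~~^^
ValueError: attempt to get argmax of an empty sequence
```

Grip mid is at about (0.457, 0.171) and the implied screw at (0.649, 0.207), consistent with the picture. I'll push from the -y side with closed fingers: first traverse high, then turn and descend.

```bash
python3 -m jog '[0,0,0,-4,-3.2,0,-1, 0,0,0,-8,-6.4,0,-1, 0,0,0,-12,-9.6,0,-1, 0,0,0,-16,-12.8,0,-1, 0,0,0,-20,-16,0,-1]' 40; python3 -m jog '[0,0,0,-4,-3.2,0,-1, 0,0,0,-8,-6.4,0,-1, 0,0,0,-12,-9.6,0,-1, 0,0,0,-16,-13,0,-1, 0,0,0,-19.7,-16.3,0,-1]'; python3 -m jog '[0,0,-0.11,0,0,0,-1, 0,0,-0.22,0,0,0,-1, 0,0,-0.328,0,0,0,-1, 0,0,-0.328,0,0,0,-1, 0,0,-0.328,0,0,0,-1]'
python3 - <<'E'
from h import *
im=env.snapshot("wrist");cv2.imwrite("pics/w1.png",im[:,:,::-1]);im=env.snapshot("top");cv2.imwrite("pics/t1.png",im[:,:,::-1])
s=env.get_state();print(s["tcp_pos"],s["tcp_rot"],s["ft_force"])
E
```

```text
clock: 0.6
tcp_pos: [0.3203, 0.3318, 0.2312]
tcp_rot: [0.163, 0.987, -0.0, -0.0]
ft_force: [1.4, 1.4, 0.1]
grip_width: 0.0122
grip_force: 0.0
clock: 1.1
tcp_pos: [0.4516, 0.119, 0.2312]
tcp_rot: [0.163, 0.987, -0.0, -0.0]
ft_force: [0.5, 0.1, -0.4]
grip_width: -0.0001
grip_force: 0.0
clock: 1.6
tcp_pos: [0.4508, 0.1208, 0.2312]
tcp_rot: [0.002, 1.0, -0.0, -0.0]
ft_force: [0.4, -0.7, 0.2]
grip_width: -0.0
grip_force: 0.0
[0.45078802 0.12095511 0.23126262] [ 1.15577740e-03  9.99999326e-01 -9.93577865e-05 -5.73080228e-05] [0.00648384 0.14609711 0.24616283]
```

View pics/w1.png

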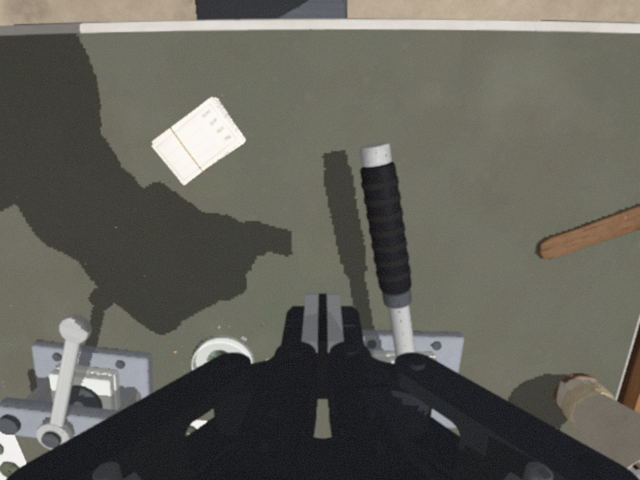

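View pics/t1.png

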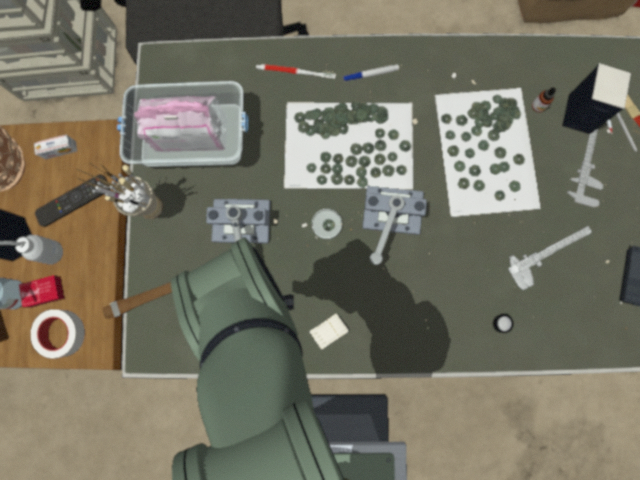

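The wrist view shows the grip from (379,165) to (397,298), clear to the right of the closed fingers at (322,320). In the top view the arm hides the wrench and the spanner is untouched.

```bash
python3 - <<'E'
from h import *
w=ray("wrist",[(379,165),(397,298)],.09);print(w,w.mean(0),np.linalg.norm(w[0]-w[1]))
E
```

```text
[[0.40992089 0.16117239 0.09      ]
 [0.51655842 0.1803356  0.09      ]] [0.46323965 0.170754   0.09      ] 0.10834570144117348
```

```bash
python3 -m jog '[0,0,0,-0.5,-0.5,4,-1, 0,0,0,-0.9,-0.5,8,-1, 0,0,0,-0.9,-0.5,12,-1, 0,0,0,-0.9,-0.5,16,-1, 0,0,0,-0.9,-0.5,17,-1]'; python3 -m jog '[0,0,0,0,0.5,0,-1, 0,0,0,0,1,0,-1, 0,0,0,0,1.5,0,-1, 0,0,0,0,1.8,0,-1, 0,0,0,0,1.8,0,-1]';python3 -m jog '[0,0,0,0,0.2,0,-1, 0,0,0,0,0.4,0,-1, 0,0,0,0,0.6,0,-1, 0,0,0,0,0.8,0,-1, 0,0,0,0,1,0,-1]'
```

```text
clock: 2.2
tcp_pos: [0.4585, 0.1157, 0.0585]
tcp_rot: [0.0, 1.0, -0.001, -0.002]
ft_force: [-0.5, 0.4, 1.1]
grip_width: -0.0001
grip_force: 0.0
clock: 2.7
tcp_pos: [0.4601, 0.1345, 0.062]
tcp_rot: [-0.0, 1.0, 0.0, 0.001]
ft_force: [0.9, 0.0, 0.9]
grip_width: 0.0002
grip_force: 0.0
clock: 3.2
tcp_pos: [0.4596, 0.1435, 0.0612]
tcp_rot: [0.0, 1.0, -0.001, -0.0]
ft_force: [-0.9, -7.2, -0.5]
grip_width: -0.0001
grip_force: 3.5
```

```bash
for i in 1 ; do python3 -m jog '[0,0,0,0,0.2,0,-1, 0,0,0,0,0.4,0,-1, 0,0,0,0,0.6,0,-1, 0,0,0,0,0.8,0,-1, 0,0,0,0,1,0,-1]'; done | grep -E "tcp_pos|ft" ; python3 -m jog '[0,0,0,0,0.2,0,-1, 0,0,0,0,0.4,0,-1, 0,0,0,0,0.6,0,-1, 0,0,0,0,0.8,0,-1, 0,0,0,0,1,0,-1]' | grep -E "tcp_pos|ft"; python3 -m jog '[0,0,0,0,0.2,0,-1, 0,0,0,0,0.4,0,-1, 0,0,0,0,0.6,0,-1, 0,0,0,0,0.8,0,-1, 0,0,0,0,1,0,-1]' | grep -E "tcp_pos|ft"
```

```text
tcp_pos: [0.4586, 0.1524, 0.061]
ft_force: [-5.0, -9.1, -1.1]
tcp_pos: [0.4584, 0.1622, 0.0609]
ft_force: [-6.2, -10.7, 0.5]
tcp_pos: [0.4583, 0.1721, 0.0609]
ft_force: [-7.9, -11.2, 0.5]
```

```bash
python3 -m jog '[0,0,0,0.1,0.2,0,-1, 0,0,0,0.2,0.4,0,-1, 0,0,0,0.3,0.6,0,-1, 0,0,0,0.4,0.8,0,-1, 0,0,0,0.4,1,0,-1]' | grep -E "tcp_pos|ft"; python3 -m jog '[0,0,0,0,0.2,0,-1, 0,0,0,0,0.4,0,-1, 0,0,0,0,0.6,0,-1, 0,0,0,0,0.8,0,-1, 0,0,0,0,1,0,-1]' | grep -E "tcp_pos|ft"
```

```text
tcp_pos: [0.4566, 0.1825, 0.0613]
ft_force: [6.1, -10.4, -0.1]
tcp_pos: [0.4563, 0.1921, 0.0612]
ft_force: [4.3, -13.2, -0.7]
```

```bash
python3 -m jog '[0,0,0,0,0.1,0,-1, 0,0,0,0,0.2,0,-1, 0,0,0,0,0.3,0,-1, 0,0,0,0,0.4,0,-1, 0,0,0,-0.05,0.5,0,-1]' | grep -E "tcp_pos|ft"
```

```text
tcp_pos: [0.4564, 0.197, 0.0612]
ft_force: [1.0, -12.3, 0.3]
```

```bash
python3 -m jog '[0,0,0,0,0.1,0,-1, 0,0,0,0,0.2,0,-1, 0,0,0,0,0.3,0,-1, 0,0,0,0,0.4,0,-1, 0,0,0,-0.05,0.5,0,-1]' | grep -E "tcp_pos|ft"
```

```text
tcp_pos: [0.4566, 0.2018, 0.0611]
ft_force: [-0.4, -13.0, -0.3]
```

```bash
python3 -m jog '[0,0,0,0,0.1,0,-1, 0,0,0,0,0.2,0,-1, 0,0,0,0,0.3,0,-1, 0,0,0,0,0.4,0,-1, 0,0,0,-0.05,0.5,0,-1]' | grep -E "tcp_pos|ft"
```

```text
tcp_pos: [0.457, 0.2067, 0.061]
ft_force: [-1.3, -12.7, 0.3]
```

```bash
python3 -m jog '[0,0,0,0,0.1,0,-1, 0,0,0,0,0.2,0,-1, 0,0,0,0,0.3,0,-1, 0,0,0,0,0.4,0,-1, 0,0,0,-0.05,0.5,0,-1]' | grep -E "tcp_pos|ft"
```

```text
tcp_pos: [0.4574, 0.2116, 0.061]
ft_force: [-1.8, -13.4, 0.3]
```

```bash
python3 -m jog '[0,0,0,0,0.1,0,-1, 0,0,0,0,0.2,0,-1, 0,0,0,0,0.3,0,-1, 0,0,0,0,0.4,0,-1, 0,0,0,-0.05,0.5,0,-1]' | grep -E "tcp_pos|ft"
```

```text
tcp_pos: [0.4579, 0.2165, 0.061]
ft_force: [-1.6, -15.3, 0.4]
```

```bash
python3 -m jog '[0,0,0,0,0.1,0,-1, 0,0,0,0,0.2,0,-1, 0,0,0,0,0.3,0,-1, 0,0,0,0,0.4,0,-1, 0,0,0,-0.05,0.5,0,-1]' | grep -E "tcp_pos|ft"
```

```text
tcp_pos: [0.4585, 0.2214, 0.061]
ft_force: [-0.7, -14.0, -1.0]
```

```bash
python3 -m jog '[0,0,0,0,0.1,0,-1, 0,0,0,0,0.2,0,-1, 0,0,0,0,0.3,0,-1, 0,0,0,-0.05,0.4,0,-1, 0,0,0,-0.1,0.5,0,-1]' | grep -E "tcp_pos|ft"
```

```text
tcp_pos: [0.4593, 0.2263, 0.0609]
ft_force: [-2.4, -15.4, 0.2]
```

```bash
python3 -m jog '[0,0,0,0,0.1,0,-1, 0,0,0,0,0.2,0,-1, 0,0,0,0,0.3,0,-1, 0,0,0,-0.05,0.4,0,-1, 0,0,0,-0.1,0.5,0,-1]' | grep -E "tcp_pos|ft"
```

```text
tcp_pos: [0.4602, 0.2315, 0.0609]
ft_force: [-2.5, -13.0, 0.2]
```

```bash
python3 -m jog '[0,0,0,0,0.1,0,-1, 0,0,0,0,0.2,0,-1, 0,0,0,-0.05,0.3,0,-1, 0,0,0,-0.05,0.3,0,-1, 0,0,0,-0.05,0.3,0,-1]' | grep -E "tcp_pos|ft"
```

```text
tcp_pos: [0.461, 0.2352, 0.061]
ft_force: [-0.6, -10.1, 1.1]
```

```bash
python3 -m jog '[0,0,0,0,0.1,0,-1, 0,0,0,0,0.2,0,-1, 0,0,0,-0.05,0.3,0,-1, 0,0,0,-0.05,0.3,0,-1, 0,0,0,-0.05,0.3,0,-1]' | grep -E "tcp_pos|ft"
```

```text
tcp_pos: [0.4617, 0.2388, 0.0611]
ft_force: [0.8, -6.2, 2.0]
```

```bash
python3 -m jog '[0,0,0,0,0.1,0,-1, 0,0,0,0,0.2,0,-1, 0,0,0,-0.05,0.3,0,-1, 0,0,0,-0.05,0.3,0,-1, 0,0,0,-0.05,0.3,0,-1]' | grep -E "tcp_pos|ft"
```

```text
tcp_pos: [0.4624, 0.2424, 0.0612]
ft_force: [1.3, -5.2, -0.1]
```

Force fell from 15 N to 5 N over about 12 mm, so the wrench has broken over. Backing off.

```bash
python3 -m jog '[0,0,0,0,-0.8,0,-1, 0,0,0,0,-2,0,-1, 0,0,0,0,-4,0,-1, 0,0,0,0,-6,0,-1, 0,0,0,0,-6,0,-1]'| grep -E "tcp_pos|ft"; python3 -m jog '[0,0,0,0,0,-4,-1, 0,0,0,0,0,-8,-1, 0,0,0,0,0,-12,-1, 0,0,0,0,0,-16,-1, 0,0,0,0,0,-17,-1]'| grep -E "tcp_pos|ft"
python3 - <<'E'
from h import *
im=env.snapshot("wrist");cv2.imwrite("pics/w2.png",im[:,:,::-1])
E
```

```text
tcp_pos: [0.4624, 0.1795, 0.0614]
ft_force: [0.0, 0.7, -0.5]
tcp_pos: [0.4632, 0.1832, 0.2349]
ft_force: [-0.0, -0.1, -0.8]
```

View pics/w2.png

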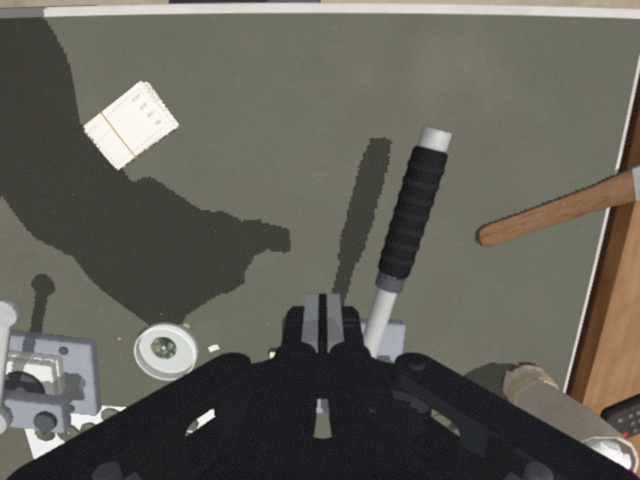

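The wrist view shows the grip from (430,150) to (393,278), with the fingers at (322,320) clear of it.

```bash
python3 - <<'E'
from h import *
w=ray("wrist",[(430,150),(393,278)],.09);print(w,w.mean(0)); d=w[0]-w[1]
a0=np.arctan2(.1612-.1803,.4099-.5166);a=np.arctan2(d[1],d[0]);print("cw turn",(a0-a)%(2*np.pi))
p0=np.array([.460,.171])-[.649,.207];p=w.mean(0)[:2]-[.649,.207]
print((np.arctan2(p0[1],p0[0])-np.arctan2(p[1],p[0]))%(2*np.pi))
E
```

```text
[[0.41229075 0.26048649 0.09      ]
 [0.51329835 0.23931155 0.09      ]] [0.46279455 0.24989902 0.09      ]
cw turn 0.3837751566054113
0.4146559167013564
```

```bash
python3 -c "
from cell import env
print(env.close_job(), env.get_state()['clock'])"
```

```text
the job is handed in; nothing more can be done
the job is handed in; nothing more can be done
```

The click wrench broke over: the push force fell from about 15 N to 5 N. I stopped there, backed off and handed the job in, with the screw at roughly 0.6 rad (about 0.4 rad of turn measured; its start angle is inferred) and the spanner never approached; the hand-in gave no verdict.

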